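Set up the telescopic tablet stand

TASK

Get the tablet stand ready and put the tablet on it: first pull the stand's little ledge all the way out by its tab, then draw the sloping mast out by its wide head until the lock button clicks out and holds it. Then lift the tablet out of its charging dock, lower it in your grip to the ledge and leave it standing on the ledge behind the lip, centred, leaning back against the raised head with the dark screen facing out. Do not drop the tablet or push the things around it about.

Things in the scene. Friction and masses are not known exactly. Their poses are not given: they have to be found in the camera images.
- tablet_stand: Fixed stand (sizes in mm), wooden base 120 deep (x) x 180 wide x 45 high. Origin on the worktop, mid-width, below the line where the sleeve's front face meets the ledge's top (z 53); base from x -50 to +70. x to its back, y left, z up; front (-x) roughly to the robot. An aluminium sleeve 44 wide, 18 thick rises from it leaning back (to +x) 25 degrees from vertical; the mast slides in it.
- ledge_part (a joint): Travel of the ledge out of the stand, m: 0 fully in, 0.028 fully out (towards the stand's -x). Stiff: slides with about 2 N and stays where it is left.
- ledge_tab (a point): Grip centre of the ledge's upright grey tab (mm): 26 wide (y), 16 thick (x), top 17 above this point, base top 30 below it; axes as the stand's. The tab's centre is 20 in front of the lip's front face. Ledge 150 wide, its top at z 53; lip 8 thick, 20 high above that; lip's inner face at stand x -4 with the ledge in, -32 fully out.
- mast_part (a joint): Extension of the mast along its slope, m: 0 fully in, 0.063 at the stop. It locks at about 0.058 to 0.063; if let go before it is locked it sinks back under its weight (about 3 N to pull, no more than 6 N).
- button_part (a joint): Lock button, a steel stud 12 mm across in the middle of the sleeve's front face, m: 0 held in by the sleeve, 0.008 sprung out through the hole (mast locked).
- mast_head (a point): Centre of the mast's flat head bar (mm): 110 wide (y), 14 thick (x), 38 high (z), its underside 2 above the sleeve's end when in. z: up the slope, the way to pull; x: square to the bar's faces, to the back; y left. Locked, it is at x 0.060 m, z 0.161 m from the stand's origin, and the upper front edge of the bar at x 0.059, z 0.183.
- dock: Fixed white charging dock (mm): base 90 (x) x 130 x 16 high, with a low front wall (top at 38) and a higher back wall (top at 74), each 10 thick, 110 wide, 15 apart, the tablet between them. Origin at the centre of its underside; x square to the walls, to the back (front roughly to the robot), z up.
- tablet_center (a point): Centre of the loose tablet (mm): 200 high (z), 150 wide (y), 11 thick (x), about 0.32 kg, aluminium with a dark screen on its -x side. It starts upright in the dock, lower edge 16 above the worktop, screen to the dock's front. z points from its lower to its upper edge. Leaning on the raised stand, its z lies about 32 degrees from vertical.
- cup (a point): Middle of a white espresso cup, 64 mm across and 50 mm high, standing loose near by: leave it.
- shaker (a point): Middle of a salt shaker, 44 mm across and 90 mm high, standing loose near by: leave it.
- peeler (a point): Middle of a peeler, 164 x 58 x 16 mm, lying loose between stand and dock: leave it.

How it is judged:
By the outcome, as a careful person would: the job done as asked, in the order asked, and still so for the second after the job is handed in, with the robot touching nothing.
It also fails if it takes over 67 s, if anything falls off the work surface, if the arm or the gripper's body presses on something with over 40 N, if the wrist force passes 120 N, or if a joint passes its speed limit or range.

ROBOT

A 7-joint arm with a two-finger parallel gripper is mounted at the origin on a cart in front of the work surface, level with it; the furniture and walls round the work are solid. World frame = base frame: x ahead of the robot, y to its left, z up, the work surface at z = 0. Lengths are in m, angles in rad, forces in N, time in s.
With the tool pointing down it reaches from about 0.425 to 0.925 m from the base axis. Payload 6.8 kg.
Tool frame: the origin (TCP) lies between the finger pads; the fingertips stand 11 mm ahead of it and the grasp point (between the pads) lies 8 mm behind it; z points along the fingers, y is the line along which they close (so a half turn about z gives the same grasp; the last joint's range is limited). The gripper opens to 85 mm and grips with 20 to 120 N. Pads are 22 mm wide; open, the fingers measure 114 mm over their backs; the gripper's body (76 mm by 85 mm) begins 54 mm behind the grasp point. The pads swing forward as they close: fully open they stand 13 mm farther back than shut.
Start: joints at [1.212, 0.477, 0.022, 1.555, -0.011, 1.109, -0.083], TCP at [0.168, -0.654, 0.242] pointing down, gripper open.
Joint ranges: [-2.96, 2.96], [-0.34, 2.1], [-1.41, 1.46], [0.24, 2.44], [-1.37, 4.51], [0.17, 1.92], [-2.96, 2.96]. Speed limits (rad/s): [2.39, 2.39, 3.14, 3.14, 3.14, 3.14, 3.14].

INTERFACE

Orientations are given as a rotation vector (axis times angle).
In Python, from bench import r gives the robot as it stands.
- The arm moves only by the tool send_rows, never from a script. Its argument "deltas" is a list of rows, each an object of numbers: "dx", "dy", "dz": the shift along the world's x, y, z in mm; "rx", "ry", "rz": the turn, a rotation vector about the world's x, y, z in degrees. A call has 1 to 5 rows; each row is the pose to reach, as a shift and turn from the pose commanded when the call began; what a row does not reach only later rows make up. A row lasts 1/12 s, in which the tool goes at most 41.7 mm and 7.16 degrees, less where a joint would pass 70% of its speed; a pose out of reach is approached as far as the arm can. A call with a gripper value outside its range is refused whole. "jaw" is the finger opening in mm, from 0 to 85.4, set as the call begins (left out, the last holds). The fingers move at their own pace and stop on an object; "newtons" is the grip in N (left out, the last holds). Time passes only in rows, so rows that repeat a pose let the fingers close. It gives the time, the measured TCP pose, the force, the opening and the grip force at its end, in the units of the state.
- r.get_obs(): the state, without advancing time (a new reading comes with each control period).
- r.grab_frame(name): name is "side" or "top"; returns a dict with "frame" (420x560x3 uint8, blue, green, red), "z_map" (420x560 float32, m along the optical axis (not along the pixel's ray), 0 where there is no reading), "vertical_fov" (degrees; the focal length in pixels is half the picture's height over the tangent of half this angle, whatever the lens; pixels are square), "cx", "cy" (the principal point, pixels), "xyz" and "orientation" of the camera in the world. Camera axes: x right, y down, z forward; pixel columns grow to the right and rows downward; lengths in m; the calibration is good to about 2 mm. A picture is of the moment at which its call begins.
- r.hand_in(): hands the job in; it is judged then, once.
The state is a dict: "clock": time; "joints": joint angles; "qvel": joint speeds; "tau": joint torques, N m; "tcp_pos": TCP position; "orientation": TCP orientation; "contact_force": force on the tool from outside, world axes, zero at the start; "moment": the same for the moment, N m; "grip_width": finger opening in m; "gripper_force": force on a finger pad.
Only numpy, scipy, OpenCV 4.12 (cv2) and the standard library are available. Lean on these libraries where they do the work, as an engineer would, in place of code of your own. Each camera call takes 0.05 s, during which the arm holds its last target. There are 200 camera calls.

## Working session

There is one attempt and no reset: what is moved stays moved. The work goes in short steps, Python scripts to look and compute and a tool call to move; the robot and the scene stay as the last step left them, time stands still between calls to the robot, and variables do not carry over. Pictures are saved under pics/ and viewed, at most 10 in all, crops included, and the job is handed in when it is done.

Besides the shell and the picture viewer there is one more tool, called by a JSON object that holds its "name" and its "arguments". send_rows: Moves the arm, as the interface text tells. Its arguments: {"type":"object","properties":{"deltas":{"type":"array","items":{"type":"object","properties":{"dx":{"type":"number"},"dy":{"type":"number"},"dz":{"type":"number"},"rx":{"type":"number"},"ry":{"type":"number"},"rz":{"type":"number"}}}},"jaw":{"type":"number"},"newtons":{"type":"number"}},"required":["deltas"]}

```bash
mkdir -p pics; ls; cat > h.py <<'E'
import numpy as np, cv2
from scipy.spatial.transform import Rotation as R
from bench import r
def cam(n):
    g=r.grab_frame(n); h=g["frame"].shape[0]
    f=h/2/np.tan(np.radians(g["vertical_fov"])/2)
    o=np.array(g["orientation"]); M=R.from_rotvec(o).as_matrix() if o.size==3 else o.reshape(3,3)
    v,u=np.mgrid[:h,:g["frame"].shape[1]]
    z=g["z_map"]; P=np.stack([(u-g["cx"])/f*z,(v-g["cy"])/f*z,z],-1)@M.T+np.array(g["xyz"])
    P[z==0]=np.nan
    return g,P,M,f
E
python3 - <<'E'
from h import *
for n in("side","top"):
    g,P,M,f=cam(n); cv2.imwrite(f"pics/{n}0.png",g["frame"]); np.save(n+"0.npy",P)
    print(n,g["xyz"],M.round(3).tolist(),f,g["cx"],g["cy"],np.isnan(P[...,0]).mean())
print(r.get_obs())
E
```

```text
pics
side [0.2012694 0.6808681 0.5100988] [[-0.858, -0.264, 0.44], [-0.512, 0.4, -0.76], [0.025, -0.878, -0.478]] 469.76065030274754 286.6921724641988 210.30618747692762 0.14860544217687074
top [0.28300546 0.06819902 1.28861702] [[-0.189, -0.95, 0.248], [-0.982, 0.183, -0.047], [-0.001, -0.253, -0.968]] 526.1244858713145 285.9202363908055 213.68988010262046 0.004136904761904762
{'clock': 0.1, 'joints': array([ 1.21192889,  0.47773829,  0.02238867,  1.55635224, -0.01149603,
        1.10930203, -0.08307516]), 'qvel': array([ 0.0015277 , -0.00315461, -0.00021827, -0.00369124, -0.00137337,
       -0.00077236,  0.00087576]), 'tau': array([ 5.56302024e-03, -5.97760141e+01,  1.61398083e+00, -2.81952435e+01,
        1.28103080e-02,  5.01927134e-03,  1.67285475e-05]), 'tcp_pos': array([ 0.16733292, -0.6533964 ,  0.24140998]), 'orientation': array([-3.11530877e+00, -3.92677987e-01,  5.55574783e-04]), 'contact_force': array([ 0.50481649,  0.24023145, -0.23022987]), 'moment': array([-0.02249748, -0.01001513, -0.01021704]), 'gripper_force': 0.0, 'grip_width': 0.0852925622361167}
```

View pics/side0.png

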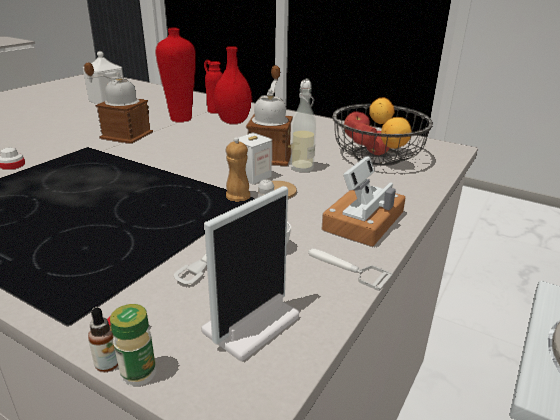

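View pics/top0.png

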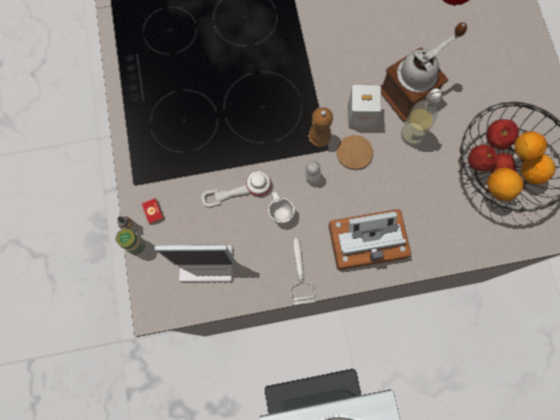

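The side view shows the tablet in its dock at about (250,265) and the stand at (365,210) with its tab in front. In the top view the stand is at (370,238), the dock at (207,270), the peeler at (300,270) and the cup at (282,210). I'll measure both from the depth images.

```bash
python3 - <<'E'
from h import *
T=np.load("top0.npy");S=np.load("side0.npy")
ti=cv2.imread("pics/top0.png");si=cv2.imread("pics/side0.png")
def rect(p,n):
    p=p[~np.isnan(p[:,0])]
    if len(p)<8: print(n,len(p));return
    (c,s,a)=cv2.minAreaRect((p[:,:2]*1000).astype(np.float32)); print(n,len(p),"c",np.round(c,1),"s",np.round(s,1),"a",round(a,2),"z",np.percentile(p[:,2],[2,50,98]).round(4))
def sub(P,x0,y0,x1,y1): return P[y0:y1,x0:x1].reshape(-1,3)
st=sub(T,325,200,415,275); dk=sub(T,150,235,245,290)
for nm,st,dk in(("top",st,dk),("side",sub(S,315,150,410,245),sub(S,195,185,305,360))):
    print(nm)
    for lo,hi in((.03,.05),(.05,.058),(.06,.085),(.085,.12),(.12,.2)): rect(st[(st[:,2]>lo)&(st[:,2]<hi)],f"stand{lo}-{hi}")
    for lo,hi in((.008,.022),(.03,.045),(.06,.08),(.1,.15),(.15,.2),(.205,.23)): rect(dk[(dk[:,2]>lo)&(dk[:,2]<hi)],f"dock{lo}-{hi}")
for nm,I,b in(("t",ti,(320,200,420,280)),("s",si,(310,140,420,250))):
    x0,y0,x1,y1=b; cv2.imwrite(f"pics/c{nm}.png",cv2.resize(I[y0:y1,x0:x1],None,fx=4,fy=4,interpolation=2))
cv2.imwrite("pics/c.png",np.hstack([cv2.resize(ti[200:280,320:420],(400,320)),cv2.resize(si[140:250,310:420],(320,320))]))
for nm,b in(("cup",(265,192,298,226)),("shaker",(304,158,324,186)),("peeler",(285,235,318,305))):
    p=sub(T,*b); rect(p[p[:,2]>.007],nm)
E
```

```text
top
stand0.03-0.05 1578 c [ 505.9 -179.2] s [181.8 120.8] a 88.87 z [0.0349 0.0455 0.0497]
stand0.05-0.058 765 c [ 506.2 -178. ] s [115.6 169.7] a 0.79 z [0.0502 0.0539 0.0576]
stand0.06-0.085 437 c [ 483.4 -178.1] s [ 71.6 149.5] a 0.18 z [0.0605 0.0727 0.0831]
stand0.085-0.12 424 c [ 488.5 -176.6] s [109.3  80.9] a 86.88 z [0.0867 0.1048 0.1194]
stand0.12-0.2 371 c [ 531.9 -178.9] s [109.3  20.3] a 88.17 z [0.1206 0.128  0.1339]
dock0.008-0.022 702 c [530.1 240.9] s [225.1  98.8] a 74.28 z [0.0101 0.0164 0.0213]
dock0.03-0.045 251 c [515.2 226.3] s [147.7  16. ] a 81.31 z [0.0309 0.0385 0.0443]
dock0.06-0.08 85 c [519.9 224.3] s [147.   7.] a 82.17 z [0.0602 0.0709 0.0793]
dock0.1-0.15 265 c [520.7 225.6] s [149.    9.6] a 82.8 z [0.1006 0.1248 0.1493]
dock0.15-0.2 297 c [520.5 225.1] s [148.7   9.4] a 82.76 z [0.1511 0.1755 0.1994]
dock0.205-0.23 431 c [524.8 225.2] s [149.9  12. ] a 79.09 z [0.2072 0.2163 0.2202]
side
stand0.03-0.05 1542 c [ 544.9 -306.8] s [170.7 473.7] a 15.53 z [0.0306 0.0439 0.048 ]
stand0.05-0.058 454 c [ 517.9 -288.7] s [142.7 375.8] a 20.59 z [0.0505 0.053
[... 293 characters left out ...]
630.9  48.3] s [234.4 557.9] a 39.17 z [0.0083 0.0152 0.021 ]
dock0.03-0.045 1105 c [623.2  63.9] s [132.4 490.7] a 34.78 z [0.0305 0.0372 0.0444]
dock0.06-0.08 917 c [582.1  96.2] s [ 91.7 410.1] a 24.26 z [0.0605 0.0706 0.0797]
dock0.1-0.15 2289 c [519.3 226.2] s [150.7  12. ] a 76.19 z [0.1011 0.1257 0.149 ]
dock0.15-0.2 2563 c [519.4 226.1] s [151.   12.5] a 76.05 z [0.151  0.1756 0.199 ]
dock0.205-0.23 953 c [523.7 225.8] s [149.5  13. ] a 79.75 z [0.2054 0.2134 0.2165]
cup 545 c [626.6  18.7] s [70.3 90.8] a 82.83 z [0.0078 0.0252 0.0538]
shaker 316 c [707.1 -80.7] s [41.7 69.6] a 72.78 z [0.0106 0.071  0.0919]
peeler 368 c [467.4  -2.5] s [ 75.8 170. ] a 79.15 z [0.0071 0.0105 0.0176]
```

View pics/c.png

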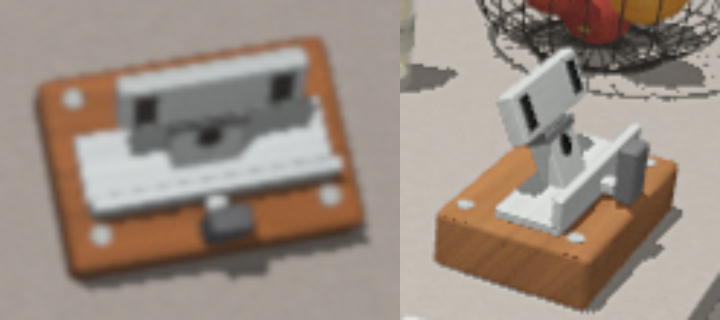

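The crops show the stand's wooden base, the white ledge and lip, the grey tab at the front centre, and the head bar with dark pads. One refinement of the tab, yaw and tablet, then I move.

```bash
cat > m.py <<'E'
from h import *
def line(p,n,ax=1):
    p=p[~np.isnan(p[:,0])]; q=(p[:,:2]*1000).astype(np.float32)
    vx,vy,x,y=cv2.fitLine(q,cv2.DIST_HUBER,0,.01,.01).ravel()
    if (vy if ax else vx)<0: vx,vy=-vx,-vy
    print(n,len(p),"med",np.median(p*1000,0).round(1),"yaw",round(np.degrees(np.arctan2(vy,vx))-90*ax,2),"lo",np.percentile(p*1000,2,0).round(1),"hi",np.percentile(p*1000,98,0).round(1))
E
python3 - <<'E'
from m import *
T=np.load("top0.npy");S=np.load("side0.npy")
for nm,P in(("top",T),("side",S)):
    p=P.reshape(-1,3); x,y,z=p.T
    b=(abs(y+.18)<.12)&(x>.4)&(x<.62)
    line(p[b&(x<.470)&(z>.086)&(z<.1)&(abs(y+.18)<.03)],nm+" tab top")
    line(p[b&(x<.470)&(z>.06)&(z<.085)&(abs(y+.18)<.03)],nm+" tab sides")
    line(p[b&(z>.069)&(z<.078)&(x>.472)&(x<.5)],nm+" lip top")
    line(p[b&(z>.12)],nm+" head top")
    t=(abs(y-.225)<.1)&(abs(x-.52)<.05)
    line(p[t&(z>.21)&(z<.222)],nm+" tablet top")
    line(p[t&(z>.1)&(z<.2)],nm+" tablet face")
E
```

```text
top tab top 77 med [ 455.4 -177.2   92.7] yaw -9.51 lo [ 448.1 -189.4   87.1] hi [ 463.1 -164.9   98.1]
top tab sides 26 med [ 450.3 -168.2   72.2] yaw -24.65 lo [ 447.7 -184.6   60.4] hi [ 469.7 -164.5   84. ]
top lip top 216 med [ 479.8 -176.9   73.4] yaw -0.98 lo [ 475.5 -250.    69.3] hi [ 484.5 -106.    77.4]
top head top 371 med [ 531.5 -178.9  128. ] yaw -1.09 lo [ 523.6 -230.   120.6] hi [ 541.4 -126.5  133.9]
top tablet top 392 med [525.6 228.2 216.5] yaw -10.7 lo [509.4 154.5 211.2] hi [540.9 295.9 220.2]
top tablet face 562 med [519.5 222.4 152.3] yaw -10.3 lo [507.8 152.  101.1] hi [533.2 294.9 199.1]
side tab top 58 med [ 452.2 -172.6   90.3] yaw -6.77 lo [ 446.  -188.5   86.3] hi [ 460.9 -164.4   92.3]
side tab sides 109 med [ 451.2 -167.6   72.6] yaw -33.5 lo [ 446.1 -186.5   61. ] hi [ 461.  -164.    84.2]
side lip top 146 med [ 477.3 -167.3   72.3] yaw -1.71 lo [ 473.3 -247.5   69.5] hi [ 482.  -104.3   74.1]
side head top 220 med [ 527.5 -170.1  126.2] yaw -1.86 lo [ 522.7 -227.8  120.2] hi [ 538.2 -124.9  130. ]
side tablet top 674 med [523.8 236.2 214.9] yaw -10.5 lo [507.8 156.9 210.3] hi [538.7 297.5 216.6]
side tablet face 4852 med [521.2 239.4 152.8] yaw -10.55 lo [506.4 157.7 102.5] hi [538.4 298.4 198.2]
```

Tab at (455,-177), top z 92; stand yaw about -1.2°. Tablet centre about (525,226), yaw -10.6°. Moving to above the tab.

{"name": "send_rows", "arguments": {"deltas": [{"dx":24,"dy":33,"rz":-3},{"dx":48,"dy":66,"rz":-6},{"dx":72,"dy":99,"rz":-9},{"dx":96,"dy":132,"rz":-12},{"dx":120,"dy":165,"rz":-15.6}], "jaw": 60, "newtons": 40}}

```text
$.deltas[0]: bad value
```

{"name": "send_rows", "arguments": {"deltas": [{"dx":20,"dy":36},{"dx":40,"dy":72},{"dx":60,"dy":108},{"dx":80,"dy":144},{"dx":100,"dy":180}]}}

```text
$.deltas[0]: bad value
```

{"name": "send_rows", "arguments": {"deltas": [{"dx":17,"dy":33},{"dx":34,"dy":66},{"dx":51,"dy":99},{"dx":67,"dy":132},{"dx":67,"dy":132,"dz":-30}]}}

```text
$.deltas[0]: bad value
```

{"name": "send_rows", "arguments": {"deltas": [{"dx":24,"dy":33,"dz":0,"rx":0,"ry":0,"rz":-3},{"dx":48,"dy":66,"dz":0,"rx":0,"ry":0,"rz":-6},{"dx":72,"dy":99,"dz":0,"rx":0,"ry":0,"rz":-9},{"dx":96,"dy":132,"dz":0,"rx":0,"ry":0,"rz":-12},{"dx":120,"dy":165,"dz":0,"rx":0,"ry":0,"rz":-15.6}], "jaw": 60, "newtons": 40}}

```text
clock: 0.52
tcp_pos: [0.2882, -0.487, 0.2419]
orientation: [-3.141, 0.038, 0.001]
contact_force: [0.7, -0.1, 0.1]
grip_width: 0.0598
gripper_force: 0.0
```

{"name": "send_rows", "arguments": {"deltas": [{"dx":20,"dy":36,"dz":0,"rx":0,"ry":0,"rz":0},{"dx":40,"dy":72,"dz":0,"rx":0,"ry":0,"rz":0},{"dx":60,"dy":108,"dz":0,"rx":0,"ry":0,"rz":0},{"dx":80,"dy":144,"dz":0,"rx":0,"ry":0,"rz":0},{"dx":100,"dy":180,"dz":0,"rx":0,"ry":0,"rz":0}]}}

```text
clock: 0.93
tcp_pos: [0.3879, -0.3069, 0.2422]
orientation: [3.141, -0.034, -0.0]
contact_force: [-0.4, -0.7, -0.0]
grip_width: 0.0599
gripper_force: 0.0
```

{"name": "send_rows", "arguments": {"deltas": [{"dx":17,"dy":33,"dz":0,"rx":0,"ry":0,"rz":0},{"dx":34,"dy":66,"dz":0,"rx":0,"ry":0,"rz":0},{"dx":51,"dy":99,"dz":0,"rx":0,"ry":0,"rz":0},{"dx":67,"dy":132,"dz":0,"rx":0,"ry":0,"rz":0},{"dx":67,"dy":132,"dz":-30,"rx":0,"ry":0,"rz":0}]}}

```text
clock: 1.35
tcp_pos: [0.4614, -0.1701, 0.2168]
orientation: [-3.141, 0.018, -0.018]
contact_force: [1.2, -0.8, -0.0]
grip_width: 0.0599
gripper_force: 0.0
```

{"name": "send_rows", "arguments": {"deltas": [{"dx":0,"dy":0,"dz":-35,"rx":0,"ry":0,"rz":0},{"dx":0,"dy":0,"dz":-70,"rx":0,"ry":0,"rz":0},{"dx":0,"dy":0,"dz":-100,"rx":0,"ry":0,"rz":0},{"dx":0,"dy":0,"dz":-125,"rx":0,"ry":0,"rz":0},{"dx":0,"dy":0,"dz":-144,"rx":0,"ry":0,"rz":0}]}}

```text
clock: 1.77
tcp_pos: [0.4531, -0.1764, 0.0659]
orientation: [-3.14, 0.033, 0.004]
contact_force: [0.4, 0.3, -0.2]
grip_width: 0.0602
gripper_force: 0.0
```

{"name": "send_rows", "arguments": {"deltas": [{"dx":0,"dy":0,"dz":0,"rx":0,"ry":0,"rz":0},{"dx":0,"dy":0,"dz":0,"rx":0,"ry":0,"rz":0},{"dx":0,"dy":0,"dz":0,"rx":0,"ry":0,"rz":0},{"dx":0,"dy":0,"dz":0,"rx":0,"ry":0,"rz":0},{"dx":0,"dy":0,"dz":0,"rx":0,"ry":0,"rz":0}], "jaw": 10}}

```text
clock: 2.18
tcp_pos: [0.4548, -0.179, 0.0692]
orientation: [3.139, -0.036, 0.003]
contact_force: [2.2, -6.2, -12.4]
grip_width: 0.0252
gripper_force: 43.0
```

{"name": "send_rows", "arguments": {"deltas": [{"dx":-4,"dy":0.1,"dz":0,"rx":0,"ry":0,"rz":0},{"dx":-8,"dy":0.2,"dz":0,"rx":0,"ry":0,"rz":0},{"dx":-12,"dy":0.3,"dz":0,"rx":0,"ry":0,"rz":0},{"dx":-16,"dy":0.4,"dz":0,"rx":0,"ry":0,"rz":0},{"dx":-18,"dy":0.4,"dz":0,"rx":0,"ry":0,"rz":0}]}}

```text
clock: 2.6
tcp_pos: [0.4363, -0.1787, 0.0692]
orientation: [3.139, -0.036, 0.002]
contact_force: [2.3, -7.7, -13.8]
grip_width: 0.0253
gripper_force: 43.0
```

{"name": "send_rows", "arguments": {"deltas": [{"dx":-2,"dy":0,"dz":0,"rx":0,"ry":0,"rz":0},{"dx":-4,"dy":0,"dz":0,"rx":0,"ry":0,"rz":0},{"dx":-5,"dy":0,"dz":0,"rx":0,"ry":0,"rz":0},{"dx":-6,"dy":0,"dz":0,"rx":0,"ry":0,"rz":0},{"dx":-6,"dy":0,"dz":0,"rx":0,"ry":0,"rz":0}]}}

```text
clock: 3.02
tcp_pos: [0.4345, -0.1787, 0.0693]
orientation: [3.139, -0.035, 0.014]
contact_force: [13.1, -8.0, -28.1]
grip_width: 0.0254
gripper_force: 41.4
```

Stopped after about 20 mm with the force rising to 13 N (the ledge began about 7 mm out), so it is at its stop. Releasing and rising.

{"name": "send_rows", "arguments": {"deltas": [{"dx":0,"dy":0,"dz":0,"rx":0,"ry":0,"rz":0},{"dx":0,"dy":0,"dz":0,"rx":0,"ry":0,"rz":0},{"dx":0,"dy":0,"dz":0,"rx":0,"ry":0,"rz":0},{"dx":0,"dy":0,"dz":20,"rx":0,"ry":0,"rz":0},{"dx":0,"dy":0,"dz":55,"rx":0,"ry":0,"rz":0}], "jaw": 60}}

```text
clock: 3.43
tcp_pos: [0.4282, -0.1755, 0.1221]
orientation: [-3.139, 0.033, 0.009]
contact_force: [1.5, -0.5, -0.1]
grip_width: 0.06
gripper_force: 0.0
```

{"name": "send_rows", "arguments": {"deltas": [{"dx":0,"dy":0,"dz":35,"rx":0,"ry":0,"rz":7},{"dx":0,"dy":0,"dz":70,"rx":0,"ry":0,"rz":14},{"dx":10,"dy":0,"dz":105,"rx":0,"ry":0,"rz":21},{"dx":10,"dy":0,"dz":140,"rx":0,"ry":0,"rz":28},{"dx":10,"dy":0,"dz":140,"rx":0,"ry":0,"rz":35}]}}

```text
clock: 3.85
tcp_pos: [0.4443, -0.177, 0.2711]
orientation: [2.996, 0.92, 0.016]
contact_force: [0.6, 0.6, 0.3]
grip_width: 0.0598
gripper_force: 0.0
```

```bash
python3 - <<'E'
from m import *
for n in("side","top"):
    g,P,M,f=cam(n); cv2.imwrite(f"pics/{n}1.png",g["frame"])
    p=P.reshape(-1,3); x,y,z=p.T; b=(abs(y+.18)<.12)&(x>.4)&(x<.62)
    for k,m in(("tab",b&(x<.445)&(z>.086)&(z<.097)&(abs(y+.18)<.03)),("lip",b&(z>.069)&(z<.077)&(x>.450)&(x<.48)),("head",b&(z>.12)&(z<.138)&(x>.515))):
        if m.sum()>8: line(p[m],n+k)
E
```

```text
sidetab 59 med [ 432.6 -173.2   90.4] yaw -10.86 lo [ 426.5 -188.6   86.1] hi [ 440.9 -163.8   92.4]
sidelip 146 med [ 456.9 -167.1   72.3] yaw -1.27 lo [ 453.3 -245.6   69.5] hi [ 462.  -104.5   74.1]
sidehead 223 med [ 527.3 -169.5  126.4] yaw -1.84 lo [ 522.5 -229.6  120.3] hi [ 538.5 -124.5  130.1]
toptab 20 med [ 432.  -168.2   91.8] yaw -49.07 lo [ 428.5 -181.5   86.8] hi [ 441.3 -164.9   94.2]
toplip 91 med [ 460.5 -138.1   73.4] yaw -0.72 lo [ 456.3 -171.3   69.6] hi [ 464.9 -104.9   76.7]
tophead 326 med [ 532.  -170.4  128.5] yaw 0.38 lo [ 524.2 -219.   120.7] hi [ 541.5 -125.9  135. ]
```

{"name": "send_rows", "arguments": {"deltas": [{"dx":24,"dy":0,"dz":0,"rx":0,"ry":0,"rz":7},{"dx":48,"dy":-1,"dz":0,"rx":0,"ry":0,"rz":14},{"dx":72,"dy":-1,"dz":0,"rx":0,"ry":0,"rz":21},{"dx":96,"dy":-2,"dz":0,"rx":0,"ry":0,"rz":28},{"dx":119,"dy":-2,"dz":0,"rx":0,"ry":0,"rz":35}]}}

```text
clock: 4.37
tcp_pos: [0.5595, -0.1783, 0.2619]
orientation: [-2.59, -1.775, 0.003]
contact_force: [-0.0, 0.5, -0.8]
grip_width: 0.0598
gripper_force: 0.0
```

{"name": "send_rows", "arguments": {"deltas": [{"dx":0,"dy":0,"dz":-8,"rx":0.98,"ry":4.95,"rz":3.94},{"dx":0,"dy":0,"dz":-20,"rx":1.96,"ry":9.9,"rz":7.88},{"dx":0,"dy":0,"dz":-40,"rx":2.94,"ry":14.85,"rz":11.8},{"dx":0,"dy":0,"dz":-65,"rx":3.92,"ry":19.8,"rz":15.7},{"dx":0,"dy":0,"dz":-90,"rx":4.9,"ry":24.74,"rz":19.68}]}}

```text
clock: 4.78
tcp_pos: [0.559, -0.1788, 0.1719]
orientation: [-1.998, -1.952, 0.441]
contact_force: [-0.8, 0.1, 0.7]
grip_width: 0.0601
gripper_force: 0.0
```

{"name": "send_rows", "arguments": {"deltas": [{"dx":0,"dy":0,"dz":0,"rx":0,"ry":0,"rz":0},{"dx":0,"dy":0,"dz":0,"rx":0,"ry":0,"rz":0}]}}

```text
clock: 4.95
tcp_pos: [0.558, -0.1774, 0.1697]
orientation: [-1.996, -1.949, 0.44]
contact_force: [-0.3, -0.6, 0.9]
grip_width: 0.0599
gripper_force: 0.0
```

```bash
python3 - <<'E'
from m import *
o=r.get_obs(); M=R.from_rotvec(o["orientation"]).as_matrix(); print(o["tcp_pos"],M.round(3),o["joints"].round(2))
g,P,_,_=cam("side"); cv2.imwrite("pics/s2.png",g["frame"][80:280,250:480].repeat(3,0).repeat(3,1))
E
```

```text
[ 0.55798512 -0.17737479  0.16967316] [[ 0.024  0.903 -0.43 ]
 [ 1.    -0.021  0.011]
 [ 0.001 -0.43  -0.903]] [ 0.43  0.68 -0.41  1.51  0.26  1.46 -0.06]
```

View pics/s2.png

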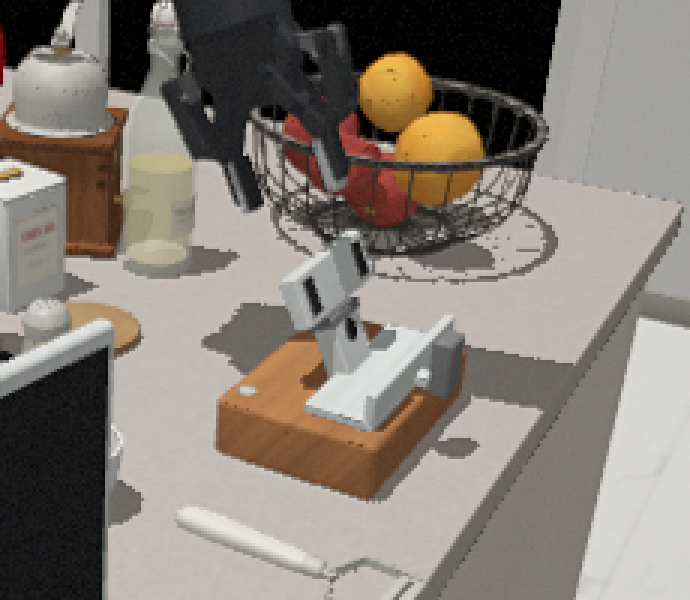

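The crop shows the ledge out (lip at about (415,370)) and the tilted gripper (240,150) just above the head bar (325,275), in line with its slope. Going down over the bar and closing.

{"name": "send_rows", "arguments": {"deltas": [{"dx":-9,"dy":0,"dz":-18,"rx":0,"ry":0,"rz":0},{"dx":-17,"dy":0,"dz":-36,"rx":0,"ry":0,"rz":0},{"dx":-24,"dy":0,"dz":-50,"rx":0,"ry":0,"rz":0},{"dx":-30,"dy":0,"dz":-64,"rx":0,"ry":0,"rz":0},{"dx":-30,"dy":0,"dz":-64,"rx":0,"ry":0,"rz":0}]}}

```text
clock: 5.42
tcp_pos: [0.5276, -0.1794, 0.1104]
orientation: [-2.004, -1.953, 0.437]
contact_force: [-1.1, -1.1, -0.1]
grip_width: 0.0601
gripper_force: 0.0
```

{"name": "send_rows", "arguments": {"deltas": [{"dx":0,"dy":0,"dz":0,"rx":0,"ry":0,"rz":0},{"dx":0,"dy":0,"dz":0,"rx":0,"ry":0,"rz":0},{"dx":0,"dy":0,"dz":0,"rx":0,"ry":0,"rz":0},{"dx":0,"dy":0,"dz":0,"rx":0,"ry":0,"rz":0},{"dx":0,"dy":0,"dz":0,"rx":0,"ry":0,"rz":0}], "jaw": 4}}

```text
clock: 5.83
tcp_pos: [0.5276, -0.1786, 0.1128]
orientation: [-1.996, -1.952, 0.442]
contact_force: [-10.1, 1.1, 20.1]
grip_width: 0.0138
gripper_force: 41.5
```

{"name": "send_rows", "arguments": {"deltas": [{"dx":4,"dy":0,"dz":9,"rx":0,"ry":0,"rz":0},{"dx":8.5,"dy":-0.2,"dz":18,"rx":0,"ry":0,"rz":0},{"dx":12.7,"dy":-0.3,"dz":27,"rx":0,"ry":0,"rz":0},{"dx":17,"dy":-0.4,"dz":36,"rx":0,"ry":0,"rz":0},{"dx":21,"dy":-0.4,"dz":45,"rx":0,"ry":0,"rz":0}]}}

```text
clock: 6.25
tcp_pos: [0.547, -0.179, 0.1547]
orientation: [-1.994, -1.95, 0.443]
contact_force: [-11.7, 1.2, -0.6]
grip_width: 0.0132
gripper_force: 39.5
```

{"name": "send_rows", "arguments": {"deltas": [{"dx":1.7,"dy":0,"dz":3.6,"rx":0,"ry":0,"rz":0},{"dx":3.4,"dy":0,"dz":7.2,"rx":0,"ry":0,"rz":0},{"dx":4.7,"dy":0,"dz":10,"rx":0,"ry":0,"rz":0},{"dx":5,"dy":0,"dz":11,"rx":0,"ry":0,"rz":0},{"dx":5,"dy":0,"dz":11,"rx":0,"ry":0,"rz":0}]}}

```text
clock: 6.67
tcp_pos: [0.5523, -0.1791, 0.1661]
orientation: [-1.994, -1.951, 0.443]
contact_force: [-11.7, -0.3, 2.4]
grip_width: 0.013
gripper_force: 40.0
```

```bash
python3 - <<'E'
from m import *
g,P,_,_=cam("side"); cv2.imwrite("pics/s3.png",g["frame"][100:260,290:430].repeat(3,0).repeat(3,1))
E
```

```text
(no output)
```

View pics/s3.png

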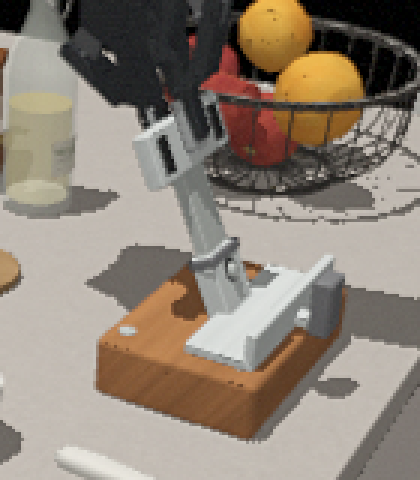

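The crop shows the mast raised and a light stud at (232,268) where there was a dark hole. I'll pull a little further, then ease back to test that it holds.

{"name": "send_rows", "arguments": {"deltas": [{"dx":0.8,"dy":0,"dz":1.8,"rx":0,"ry":0,"rz":0},{"dx":1.3,"dy":0,"dz":2.7,"rx":0,"ry":0,"rz":0},{"dx":1.7,"dy":0,"dz":3.6,"rx":0,"ry":0,"rz":0},{"dx":1.7,"dy":0,"dz":3.6,"rx":0,"ry":0,"rz":0}]}}

```text
clock: 7.05
tcp_pos: [0.554, -0.1791, 0.1696]
orientation: [-1.994, -1.951, 0.443]
contact_force: [-11.8, 0.3, 2.9]
grip_width: 0.0131
gripper_force: 40.0
```

{"name": "send_rows", "arguments": {"deltas": [{"dx":-1.3,"dy":0,"dz":-2.7,"rx":0,"ry":0,"rz":0},{"dx":-2.5,"dy":0,"dz":-5.4,"rx":0,"ry":0,"rz":0},{"dx":-3.4,"dy":0,"dz":-7.2,"rx":0,"ry":0,"rz":0},{"dx":-3.4,"dy":0,"dz":-7.2,"rx":0,"ry":0,"rz":0}]}}

```text
clock: 7.38
tcp_pos: [0.552, -0.179, 0.1652]
orientation: [-1.997, -1.953, 0.441]
contact_force: [-10.0, 0.7, 16.6]
grip_width: 0.0133
gripper_force: 41.9
```

Pushing back 8 mm only raised the force to 16 N, with the mast staying put: it is locked. Releasing, then over to the tablet.

{"name": "send_rows", "arguments": {"deltas": [{"dx":0,"dy":0,"dz":0,"rx":0,"ry":0,"rz":0},{"dx":0,"dy":0,"dz":0,"rx":0,"ry":0,"rz":0},{"dx":0,"dy":0,"dz":0,"rx":0,"ry":0,"rz":0},{"dx":13,"dy":0,"dz":27,"rx":0,"ry":0,"rz":0},{"dx":28,"dy":0,"dz":60,"rx":0,"ry":0,"rz":0}], "jaw": 60}}

```text
clock: 7.8
tcp_pos: [0.5801, -0.1791, 0.2202]
orientation: [-1.995, -1.952, 0.44]
contact_force: [1.1, -0.1, -0.6]
grip_width: 0.0598
gripper_force: 0.0
```

{"name": "send_rows", "arguments": {"deltas": [{"dx":0,"dy":5,"dz":30,"rx":-0.1,"ry":-5,"rz":0},{"dx":-10,"dy":40,"dz":50,"rx":-0.2,"ry":-10,"rz":0},{"dx":-20,"dy":80,"dz":60,"rx":-0.3,"ry":-15,"rz":0},{"dx":-30,"dy":120,"dz":60,"rx":-0.4,"ry":-20,"rz":0},{"dx":-40,"dy":160,"dz":60,"rx":-0.5,"ry":-25,"rz":0}]}}

```text
clock: 8.22
tcp_pos: [0.5423, -0.017, 0.2833]
orientation: [2.243, 2.194, 0.008]
contact_force: [0.2, 0.9, 0.6]
grip_width: 0.0598
gripper_force: 0.0
```

{"name": "send_rows", "arguments": {"deltas": [{"dx":-5,"dy":41,"dz":0,"rx":0,"ry":0,"rz":-2},{"dx":-10,"dy":82,"dz":0,"rx":0,"ry":0,"rz":-4},{"dx":-13,"dy":122,"dz":0,"rx":0,"ry":0,"rz":-6},{"dx":-16,"dy":162,"dz":0,"rx":0,"ry":0,"rz":-8},{"dx":-17,"dy":202,"dz":0,"rx":0,"ry":0,"rz":-9.4}]}}

```text
clock: 8.63
tcp_pos: [0.5243, 0.1851, 0.2822]
orientation: [-2.419, -2.004, -0.0]
contact_force: [0.4, 0.3, -0.2]
grip_width: 0.0602
gripper_force: 0.0
```

{"name": "send_rows", "arguments": {"deltas": [{"dx":0,"dy":30,"dz":0,"rx":0,"ry":0,"rz":0},{"dx":0,"dy":43,"dz":0,"rx":0,"ry":0,"rz":0},{"dx":0,"dy":43,"dz":-15,"rx":0,"ry":0,"rz":0},{"dx":0,"dy":43,"dz":-28,"rx":0,"ry":0,"rz":0},{"dx":0,"dy":43,"dz":-28,"rx":0,"ry":0,"rz":0}]}}

```text
clock: 9.05
tcp_pos: [0.5238, 0.2242, 0.2506]
orientation: [-2.417, -2.004, 0.009]
contact_force: [-0.8, -0.1, -0.2]
grip_width: 0.06
gripper_force: 0.0
```

```bash
python3 - <<'E'
from m import *
o=r.get_obs(); M=R.from_rotvec(o["orientation"]).as_matrix(); print(o["tcp_pos"],M.round(3),o["joints"].round(2))
g,P,_,_=cam("side"); cv2.imwrite("pics/s4.png",g["frame"])
p=P.reshape(-1,3);x,y,z=p.T
line(p[(abs(y-.225)<.1)&(abs(x-.52)<.05)&(z>.08)&(z<.19)],"face")
b=(abs(y+.18)<.08)&(x>.4)&(x<.62)
line(p[b&(z>.171)&(z<.19)],"head")
line(p[b&(z>.069)&(z<.077)&(x>.450)&(x<.48)],"lip")
E
```

```text
[0.52377063 0.22418452 0.25059617] [[ 0.185  0.983 -0.006]
 [ 0.983 -0.185 -0.002]
 [-0.003 -0.005 -1.   ]] [-0.02  0.37 -0.62  1.77  0.23  1.09 -0.91]
face 5166 med [521.3 238.8 138.3] yaw -10.55 lo [506.4 157.9  82.4] hi [538.1 298.5 187.9]
head 239 med [ 551.4 -169.6  178.2] yaw -2.07 lo [ 546.4 -229.6  171.2] hi [ 563.1 -124.7  182.5]
lip 153 med [ 457.  -165.8   72.4] yaw -1.32 lo [ 453.6 -246.5   69.1] hi [ 462.  -103.6   74.3]
```

View pics/s4.png

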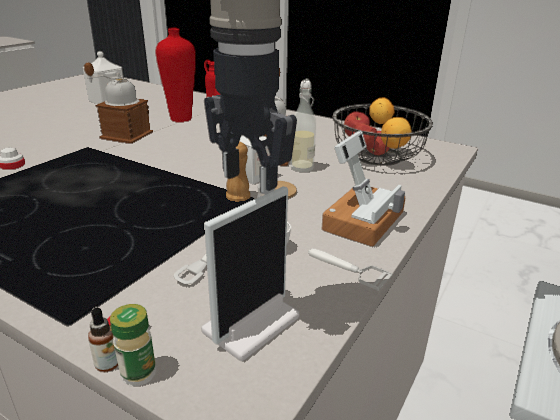

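The mast has stayed up (head at (350,145)) and the gripper is over the tablet's upper edge at (262,190). Descending and gripping.

{"name": "send_rows", "arguments": {"deltas": [{"dx":-0.5,"dy":0,"dz":-20,"rx":0,"ry":0,"rz":0},{"dx":-1,"dy":0,"dz":-40,"rx":0,"ry":0,"rz":0},{"dx":-1,"dy":0,"dz":-53,"rx":0,"ry":0,"rz":0},{"dx":-1,"dy":0,"dz":-60,"rx":0,"ry":0,"rz":0},{"dx":-1,"dy":0,"dz":-60,"rx":0,"ry":0,"rz":0}]}}

```text
clock: 9.52
tcp_pos: [0.5234, 0.2249, 0.1924]
orientation: [-2.417, -2.004, 0.005]
contact_force: [-1.3, 0.7, 0.4]
grip_width: 0.0605
gripper_force: 0.0
```

{"name": "send_rows", "arguments": {"deltas": [{"dx":0,"dy":0,"dz":0,"rx":0,"ry":0,"rz":0},{"dx":0,"dy":0,"dz":0,"rx":0,"ry":0,"rz":0},{"dx":0,"dy":0,"dz":0,"rx":0,"ry":0,"rz":0},{"dx":0,"dy":0,"dz":0,"rx":0,"ry":0,"rz":0},{"dx":0,"dy":0,"dz":0,"rx":0,"ry":0,"rz":0}], "jaw": 2, "newtons": 60}}

```text
clock: 9.93
tcp_pos: [0.5245, 0.2266, 0.1947]
orientation: [-2.417, -2.006, -0.002]
contact_force: [-0.5, 0.5, 3.5]
grip_width: 0.0101
gripper_force: 59.4
```

{"name": "send_rows", "arguments": {"deltas": [{"dx":0,"dy":0,"dz":0,"rx":0,"ry":0,"rz":0},{"dx":0,"dy":0,"dz":4,"rx":0,"ry":0,"rz":0},{"dx":0,"dy":0,"dz":8,"rx":0,"ry":0,"rz":0},{"dx":0,"dy":0,"dz":14,"rx":0,"ry":0,"rz":0},{"dx":0,"dy":0,"dz":20,"rx":0,"ry":0,"rz":0}]}}

```text
clock: 10.35
tcp_pos: [0.5234, 0.2258, 0.2137]
orientation: [-2.416, -2.005, 0.003]
contact_force: [0.4, -0.5, -3.5]
grip_width: 0.01
gripper_force: 58.5
```

Tablet held (3.5 N weight). Lifting and carrying over the stand.

{"name": "send_rows", "arguments": {"deltas": [{"dx":0,"dy":0,"dz":15,"rx":0,"ry":0,"rz":0},{"dx":0,"dy":0,"dz":35,"rx":0,"ry":0,"rz":0},{"dx":0,"dy":0,"dz":58,"rx":0,"ry":0,"rz":0},{"dx":0,"dy":0,"dz":82,"rx":0,"ry":0,"rz":0},{"dx":0,"dy":0,"dz":100,"rx":0,"ry":0,"rz":0}]}}

```text
clock: 10.77
tcp_pos: [0.5239, 0.2264, 0.316]
orientation: [-2.416, -2.006, -0.001]
contact_force: [0.5, 0.3, -2.9]
grip_width: 0.01
gripper_force: 58.7
```

{"name": "send_rows", "arguments": {"deltas": [{"dx":0,"dy":-20,"dz":5,"rx":0,"ry":0,"rz":2},{"dx":0,"dy":-50,"dz":5,"rx":0,"ry":0,"rz":4},{"dx":0,"dy":-82,"dz":5,"rx":0,"ry":0,"rz":6},{"dx":0,"dy":-115,"dz":5,"rx":0,"ry":0,"rz":8},{"dx":0,"dy":-148,"dz":5,"rx":0,"ry":0,"rz":9.4}]}}

```text
clock: 11.18
tcp_pos: [0.5233, 0.0768, 0.3191]
orientation: [-2.241, -2.2, 0.001]
contact_force: [-0.0, -1.1, -3.6]
grip_width: 0.0101
gripper_force: 58.6
```

{"name": "send_rows", "arguments": {"deltas": [{"dx":5,"dy":-32,"dz":0,"rx":0.06,"ry":3,"rz":0},{"dx":10,"dy":-64,"dz":0,"rx":0.12,"ry":6,"rz":0},{"dx":15,"dy":-96,"dz":0,"rx":0.2,"ry":9,"rz":0},{"dx":20,"dy":-126,"dz":0,"rx":0.26,"ry":12,"rz":0},{"dx":25,"dy":-154,"dz":0,"rx":0.32,"ry":15,"rz":0}]}}

```text
clock: 11.6
tcp_pos: [0.5489, -0.0781, 0.3193]
orientation: [-2.102, -2.055, 0.274]
contact_force: [1.5, -0.4, -3.3]
grip_width: 0.0099
gripper_force: 58.9
```

{"name": "send_rows", "arguments": {"deltas": [{"dx":2,"dy":-25,"dz":0,"rx":0.06,"ry":3,"rz":0},{"dx":4,"dy":-50,"dz":0,"rx":0.12,"ry":6,"rz":0},{"dx":6,"dy":-75,"dz":0,"rx":0.2,"ry":9,"rz":0},{"dx":8,"dy":-92,"dz":0,"rx":0.26,"ry":12,"rz":0},{"dx":9,"dy":-103,"dz":0,"rx":0.3,"ry":14,"rz":0}]}}

```text
clock: 12.02
tcp_pos: [0.5581, -0.1817, 0.3182]
orientation: [-1.957, -1.909, 0.498]
contact_force: [-0.1, -0.8, -3.3]
grip_width: 0.01
gripper_force: 58.9
```

{"name": "send_rows", "arguments": {"deltas": [{"dx":0,"dy":0,"dz":-10,"rx":0,"ry":0,"rz":0},{"dx":0,"dy":0,"dz":-20,"rx":0,"ry":0,"rz":0},{"dx":0,"dy":0,"dz":-30,"rx":0,"ry":0,"rz":0},{"dx":0,"dy":0,"dz":-35,"rx":0,"ry":0,"rz":0},{"dx":0,"dy":0,"dz":-35,"rx":0,"ry":0,"rz":0}]}}

```text
clock: 12.43
tcp_pos: [0.557, -0.1778, 0.2825]
orientation: [-1.952, -1.914, 0.497]
contact_force: [0.1, 0.6, -3.4]
grip_width: 0.0102
gripper_force: 59.0
```

```bash
python3 - <<'E'
from m import *
o=r.get_obs(); M=R.from_rotvec(o["orientation"]).as_matrix(); print(o["tcp_pos"],M.round(3),o["joints"].round(2),o["contact_force"])
g,P,_,_=cam("side"); cv2.imwrite("pics/s5.png",g["frame"][60:260,220:450].repeat(3,0).repeat(3,1))
c=g["frame"].astype(int); dark=(c.max(2)<45)
p=P.reshape(-1,3);x,y,z=p.T; m=dark.ravel()&(z>.12)&(z<.24)&(abs(y+.18)<.1)&(x>.42)&(x<.6)
q=p[m]; q=q[abs(q[:,1]+.18)<.09]; k=np.polyfit(q[:,2],q[:,0],1); print("tilt",np.degrees(np.arctan(k[0])),"x at z",k, "y",np.percentile(q[:,1],[1,99]),"z",np.percentile(q[:,2],[1,99]))
E
```

```text
[ 0.55697526 -0.17777365  0.28245222] [[ 0.02   0.873 -0.488]
 [ 1.    -0.017  0.011]
 [ 0.001 -0.488 -0.873]] [ 0.43  0.61 -0.42  1.37  0.24  1.72 -0.03] [ 0.06461086  0.64423851 -3.38656741]
tilt 27.92619646025404 x at z [0.53005828 0.39964341] y [-0.24443508 -0.11445077] z [0.140084   0.23926676]
```

View pics/s5.png

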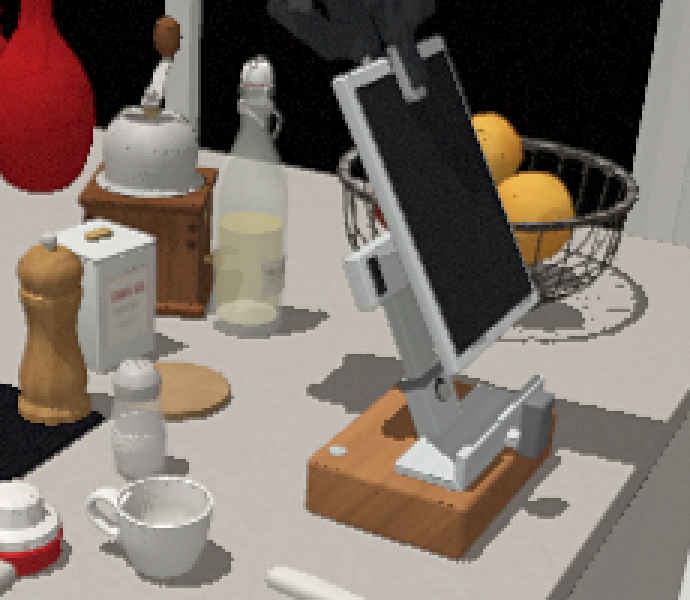

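The crop shows the tablet over the ledge, screen out, tilted 28° and centred on the head (y -179.5 against -178.2). It clears the lip by about 6 mm and the head by about 6 mm. Lowering.

{"name": "send_rows", "arguments": {"deltas": [{"dx":0,"dy":0.5,"dz":-16,"rx":0,"ry":0,"rz":0},{"dx":0,"dy":0.5,"dz":-32,"rx":0,"ry":0,"rz":0},{"dx":0,"dy":0.5,"dz":-48,"rx":0,"ry":0,"rz":0},{"dx":0,"dy":0.5,"dz":-60,"rx":0,"ry":0,"rz":0},{"dx":0,"dy":0.5,"dz":-65,"rx":0,"ry":0,"rz":0}]}}

```text
clock: 12.9
tcp_pos: [0.5573, -0.1781, 0.2176]
orientation: [-1.954, -1.913, 0.497]
contact_force: [0.6, 0.7, -2.8]
grip_width: 0.01
gripper_force: 59.0
```

{"name": "send_rows", "arguments": {"deltas": [{"dx":0,"dy":0,"dz":-1,"rx":0,"ry":0,"rz":0},{"dx":0,"dy":0,"dz":-2,"rx":0,"ry":0,"rz":0},{"dx":0,"dy":0,"dz":-3,"rx":0,"ry":0,"rz":0},{"dx":0,"dy":0,"dz":-4,"rx":0,"ry":0,"rz":0},{"dx":0,"dy":0,"dz":-5,"rx":0,"ry":0,"rz":0}]}}

```text
clock: 13.32
tcp_pos: [0.5582, -0.1784, 0.2143]
orientation: [-1.956, -1.914, 0.495]
contact_force: [-0.8, 0.3, -3.7]
grip_width: 0.0101
gripper_force: 59.0
```

{"name": "send_rows", "arguments": {"deltas": [{"dx":0,"dy":0,"dz":-0.7,"rx":0,"ry":0,"rz":0},{"dx":0,"dy":0,"dz":-1.5,"rx":0,"ry":0,"rz":0},{"dx":0,"dy":0,"dz":-1.5,"rx":0,"ry":0,"rz":0}]}}

```text
clock: 13.57
tcp_pos: [0.5578, -0.1784, 0.2121]
orientation: [-1.955, -1.913, 0.496]
contact_force: [-0.7, 0.4, -3.9]
grip_width: 0.0102
gripper_force: 59.0
```

{"name": "send_rows", "arguments": {"deltas": [{"dx":0,"dy":0,"dz":-0.5,"rx":0,"ry":0,"rz":0},{"dx":0,"dy":0,"dz":-1,"rx":0,"ry":0,"rz":0},{"dx":0,"dy":0,"dz":-1.5,"rx":0,"ry":0,"rz":0}]}}

```text
clock: 13.82
tcp_pos: [0.5583, -0.1784, 0.2116]
orientation: [-1.956, -1.914, 0.495]
contact_force: [2.2, 0.9, 5.5]
grip_width: 0.0102
gripper_force: 60.2
```

{"name": "send_rows", "arguments": {"deltas": [{"dx":0,"dy":0,"dz":-0.5,"rx":0,"ry":0,"rz":0},{"dx":0,"dy":0,"dz":-1,"rx":0,"ry":0,"rz":0}]}}

```text
clock: 13.98
tcp_pos: [0.5586, -0.1783, 0.2114]
orientation: [-1.956, -1.915, 0.495]
contact_force: [3.6, -0.1, 9.3]
grip_width: 0.0102
gripper_force: 60.8
```

Bottom edge is on the ledge. Pivoting it back about that edge towards the head.

{"name": "send_rows", "arguments": {"deltas": [{"dx":1.4,"dy":0,"dz":0.3,"rx":0,"ry":0.5,"rz":0},{"dx":2.8,"dy":0,"dz":-0.4,"rx":0,"ry":1,"rz":0},{"dx":4.1,"dy":0,"dz":-1,"rx":0,"ry":1.5,"rz":0},{"dx":4.1,"dy":0,"dz":-1,"rx":0,"ry":1.5,"rz":0}]}}

```text
clock: 14.32
tcp_pos: [0.5617, -0.1784, 0.2091]
orientation: [-1.937, -1.896, 0.522]
contact_force: [-0.9, 0.2, 5.2]
grip_width: 0.0102
gripper_force: 60.2
```

```bash
cat > t.py <<'E'
from m import *
import sys
g,P,_,_=cam("side"); cv2.imwrite(f"pics/{sys.argv[1]}.png",g["frame"][60:260,220:450].repeat(3,0).repeat(3,1))
c=g["frame"].astype(int); dark=(c.max(2)<45)
p=P.reshape(-1,3);x,y,z=p.T; m=dark.ravel()&(z>.075)&(z<.18)&(abs(y+.18)<.09)&(x>.45)&(x<.6)
q=p[m]; A=np.c_[q[:,2],q[:,1],np.ones(len(q))]; k=np.linalg.lstsq(A,q[:,0],rcond=None)[0]
print("tilt",np.degrees(np.arctan(k[0])),"yaw",-np.degrees(np.arctan(k[1])),"front x at z58",k@[.058,-.178,1],"at 183",k@[.183,-.178,1],"y",np.percentile(q[:,1],[1,99]),"zmin",q[:,2].min())
E
python3 t.py s6
```

```text
tilt 30.857811216715355 yaw -0.9937414343601929 front x at z58 0.46507992127175524 at 183 0.5397659232025521 y [-0.24537926 -0.11492539] zmin 0.07505176037006522
```

View pics/s6.png

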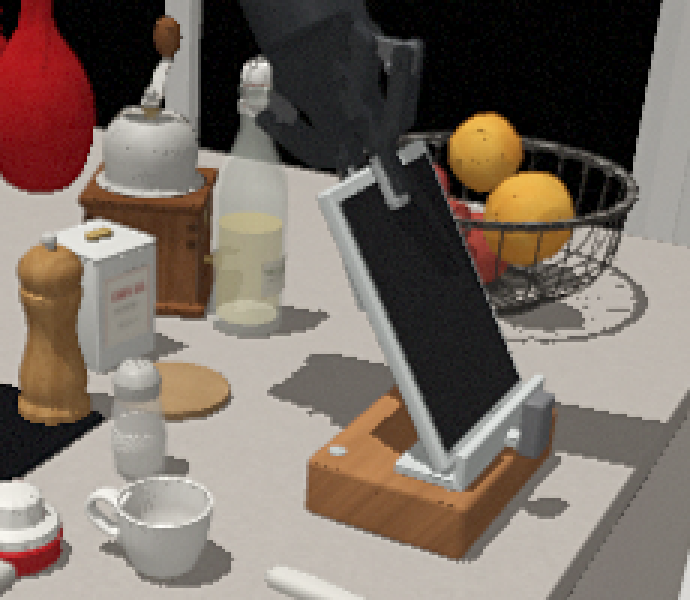

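The tablet stands behind the lip (front edge at x 465, lip at 462.5), tilted 30.9°, with its back about 1 mm from the head edge. Releasing and backing off along the slope.

{"name": "send_rows", "arguments": {"deltas": [{"dx":0,"dy":0,"dz":0.5,"rx":0,"ry":0,"rz":0},{"dx":0,"dy":0,"dz":0.5,"rx":0,"ry":0,"rz":0},{"dx":0,"dy":0,"dz":0.5,"rx":0,"ry":0,"rz":0},{"dx":0,"dy":0,"dz":0.5,"rx":0,"ry":0,"rz":0}], "jaw": 36}}

```text
clock: 14.7
tcp_pos: [0.5618, -0.1784, 0.2088]
orientation: [-1.939, -1.897, 0.52]
contact_force: [-0.9, 0.3, -0.2]
grip_width: 0.036
gripper_force: 0.0
```

{"name": "send_rows", "arguments": {"deltas": [{"dx":5,"dy":0,"dz":9,"rx":0,"ry":0,"rz":0},{"dx":13,"dy":0,"dz":23,"rx":0,"ry":0,"rz":0},{"dx":24,"dy":0,"dz":42,"rx":0,"ry":0,"rz":0},{"dx":36,"dy":0,"dz":63,"rx":0,"ry":0,"rz":0},{"dx":40,"dy":0,"dz":95,"rx":0,"ry":0,"rz":0}]}}

```text
clock: 15.12
tcp_pos: [0.6023, -0.1781, 0.3034]
orientation: [-1.936, -1.896, 0.521]
contact_force: [-0.1, -0.1, -0.5]
grip_width: 0.0356
gripper_force: 0.0
```

{"name": "send_rows", "arguments": {"deltas": [{"dx":0,"dy":0,"dz":20,"rx":0,"ry":0,"rz":0},{"dx":0,"dy":0,"dz":30,"rx":0,"ry":0,"rz":0},{"dx":0,"dy":0,"dz":30,"rx":0,"ry":0,"rz":0},{"dx":0,"dy":0,"dz":30,"rx":0,"ry":0,"rz":0},{"dx":0,"dy":0,"dz":30,"rx":0,"ry":0,"rz":0}]}}

```text
clock: 15.53
tcp_pos: [0.6013, -0.1784, 0.3327]
orientation: [-1.937, -1.896, 0.521]
contact_force: [0.0, -0.4, -0.9]
grip_width: 0.0358
gripper_force: 0.0
```

```bash
python3 t.py s7
```

```text
tilt 30.814884874953798 yaw -0.9822128074740072 front x at z58 0.4651280373708879 at 183 0.5396870128284668 y [-0.24583065 -0.11480757] zmin 0.07500319589907328
```

View pics/s7.png

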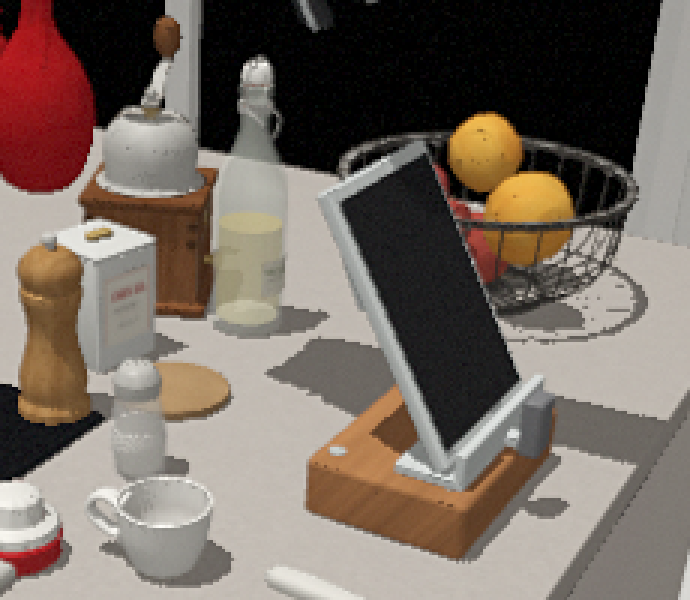

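The tablet stands on its own on the ledge, screen out, tilted 30.8° and leaning on the head. The cup and shaker have not moved and the gripper is clear.

```bash
python3 -c "
from bench import r
print(r.hand_in())"
```

```text
the job is handed in; nothing more can be done
None
```

Job handed in at about 15.6 s: the ledge is pulled fully out and the mast is locked. The tablet stands on the ledge behind the lip, about 2 mm off centre, leaning back about 31° against the head with the screen out.

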